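Fit and lock the tube block in the bench shaker

ROBOT

A 6-joint arm with a two-finger parallel gripper is mounted at the origin on a cart in front of the work surface, level with it; the furniture and walls round the work are solid. World frame = base frame: x ahead of the robot, y to its left, z up, the work surface at z = 0. Lengths are in m, angles in degrees, forces in N, time in s.
With the tool pointing down it reaches from about 0.35 to 0.875 m from the base axis. Payload 4.2 kg.
Tool frame: the origin (TCP) lies on the centre line of the jaws, within the pads' length; the fingertips stand 25 mm ahead of it and the grasp point (between the pads) lies 6 mm ahead of it; z points along the fingers, y is the line along which they close (so a half turn about z gives the same grasp; the last joint's range is limited). The gripper opens to 87 mm and grips with 3 to 60 N. Pads are 19 mm wide; open, the fingers measure 117 mm over their backs; the gripper's body (75 mm by 190 mm) begins 51 mm behind the grasp point.
Start: joints at [-49.87, 22.042, 0.453, 0, -68.411, -14.817], TCP at [0.267, -0.565, 0.248] pointing down, gripper open.
Joint ranges: [-179.83, 179.83], [-69.29, 118.12], [-61.27, 80.66], [-181.25, 117.63], [-171.15, -9.14], [-177.46, 177.46]. Speed limits (degrees/s): [159.86, 159.86, 180, 180, 180, 180].

INTERFACE

Orientations are given as a 3x3 rotation matrix whose columns are the frame's x, y, z axes.
In Python, from station import r gives the robot as it stands.
- The arm moves only by the tool move_arm, never from a script. Its argument "series" is a list of rows, each an object with "grip": the opening, from 0 (shut) to 1 (fully open); "xyz": the shift along the tool's x, y, z in mm, a list of three; "angular": the turn, a rotation vector about the tool's x, y, z in rad, a list of three. A call has 1 to 10 rows; each row is the pose to reach, as a shift and turn from the pose commanded when the call began, along the tool's axes at that moment; what a row does not reach only later rows make up. A row lasts 1/10 s, in which the tool goes at most 50 mm and 8.59 degrees, less where a joint would pass 70% of its speed; a pose out of reach is approached as far as the arm can. A call with a gripper value outside its range is refused whole. The fingers move at their own pace and stop on an object; the grip force is fixed at half the most. Time passes only in rows, so rows that repeat a pose let the fingers close. It gives the time, the measured TCP pose, the force, the opening and the grip force at its end, in the units of the state.
- r.sense(): the state, without advancing time (a new reading comes with each control period).
- r.capture(name): name is "scene" or "side" or "wrist"; returns a dict with "img" (480x640x3 uint8, red, green, blue), "camera_matrix" (3x3 intrinsics, pixels), "rvec" (rotation vector, rad) and "tvec" (3), from world to camera coordinates, as OpenCV has them; the wrist camera has in their place "hand_eye" (4x4, takes a point from camera to tool coordinates, whose origin is the TCP and whose axes are the flange's). Camera axes: x right, y down, z forward; pixel columns grow to the right and rows downward; lengths in m; the calibration is good to about 2 mm. A picture is of the moment at which its call begins: read the wrist's pose just before it. There is no depth.
- r.finish_job(): hands the job in; it is judged then, once.
The state is a dict: "time_s": time; "joints": joint angles; "joint_velocities": joint speeds; "effort": joint torques, N m; "tcp_pos": TCP position; "ee_rot": TCP orientation; "wrist_force": force on the tool from outside, world axes, zero at the start; "moment": the same for the moment, N m; "gripper_width": opening from 0.0 (shut) to 1.0 (fully open); "gripper_force": force on a finger pad.
Only numpy, scipy, OpenCV 4.12 (cv2) and the standard library are available. Lean on these libraries where they do the work, as an engineer would, in place of code of your own. Each camera call takes 0.05 s, during which the arm holds its last target. There are 200 camera calls.

TASK

Fit the loose grey metal tube block to the bench shaker. First swing the shaker's locking lever fully open, then turn the block so that its cut corner and offset tongue match the pocket in the deck and lower it in, without dropping it, until it sits flat on the pocket floor. Finally swing the lever back to its stop so that its arm lies across the tongue, let go, and leave the other things on the bench where they are.

Things in the scene. Friction and masses are not known exactly. Their poses are not given: they have to be found in the camera images.
- block_centre (a point): Middle of the loose grey metal tube block (about 0.5 kg, upright on the bench), half-way up: 28 mm above its underside and below its top. A keyed base plate 14 mm thick carries a raised body, centred here: 46 mm (x) by 90 mm (y), 42 mm high, 8 wells in its top. Take it across the 46 mm flats, high on the body. Axes: z up, x across and y along the body.
- block_corner (a point): Point on the block, in the middle of its cut corner's edge, at [27, 45] mm in the block's x and y, 7 mm above its underside. The base plate measures 84 mm (x from -42 to 42) by 120 mm (y from -60 to 60) and its corner at +x +y is cut off at 45 degrees, 30 mm legs; the other three corners are square. Lower edges bevelled 2.5 mm. Axes as the block's.
- block_tongue (a point): Point on the block, in the middle of its tongue, at [-55, -24] mm in the block's x and y, 7 mm above its underside. The tongue is part of the base plate, 14 mm thick and 32 mm wide (y from -40 to -8), and sticks out 26 mm from the plate's -x side (to x = -68). Axes as the block's.
- pocket_centre (a point): Point on the shaker: where block_centre lies when the block is fully seated, 28 mm above the pocket floor. The pocket is 14 mm deep with the outline of the block's plate, 2 mm larger all round. The block enters only one way round: when its x and y axes point as this point's do. Its plate is then flush with the deck. Axes: z up, -x to the shaker's front, y to its left.
- shaker: White bench shaker, fixed to the bench, 228 mm (x) by 210 mm (y), front panel with display and dial on its -x side; its aluminium deck's top is 80 mm above the bench, with the keyed pocket and the locking lever. Origin under its middle; the pocket's centre is 42 mm towards +x from it. Axes: z up, -x to its front, y to its left.
- pocket_tongue (a point): Point on the shaker: where block_tongue lies when the block is fully seated; in the tongue-shaped part of the pocket, on its front side.
- lever (a joint): Locking lever, rad: a flat steel arm 18 mm wide, 2.5 to 9.5 mm above the deck, on an upright pivot. 0 = locked at its stop, the arm across the tongue part of the pocket; grows as it swings open, clockwise from above, to its stop at 1.57, pointing to the shaker's front, clear of the pocket. Stays where it is left; takes about 1 N at the knob. A block not fully down stops it.
- lever_knob (a point): Middle of the lever's upright black round knob, 86 mm from the pivot, 24 mm above the deck. Diameter 16 mm; the grip part reaches from 15 to 36 mm above the deck, the rounded top ends at 39 mm.
- lever_hinge (a point): Point on the shaker, on the lever's upright pivot axis, level with lever_knob (24 mm above the deck), at [-60, 28] mm in x and y from pocket_centre. The pivot hub is 24 mm in diameter and rises 15 mm above the deck. Axes as the shaker's; in them the knob stands at [-86 sin q, -86 cos q] mm from here for lever value q.
- amber_bottle: Bystander: brown bottle with black cap, 58 mm in diameter, 106 mm high; origin under its middle.
- white_bottle: Bystander: white bottle with blue cap, 48 mm in diameter, 89 mm high; origin under its middle.
- tip_box: Bystander: blue pipette tip box with a clear lid, 94 x 122 x 76 mm; origin under its middle.
- cuvette_block: Bystander: grey square block 46 x 46 mm, 62 mm high, with thin rods standing in it up to 128 mm; origin under its middle.
- pipette: Bystander: blue pipette lying on the bench, 248 mm long, 28 mm high; origin under its middle.
- marker: Bystander: black and white marker pen lying on the bench, 135 mm long; origin under its middle.
- block: The whole tube block; origin under its middle, on its underside. Axes as block_centre's.

How it is judged:
By the outcome, as a careful person would: the job done as asked, in the order asked, and still so for the second after the job is handed in, with the robot touching nothing.
It also fails if it takes over 69 s, if anything falls off the work surface, if the arm or the gripper's body presses on something with over 40 N, if the wrist force passes 120 N, or if a joint passes its speed limit or range.

## Working session

There is one attempt and no reset: what is moved stays moved. The work goes in short steps, Python scripts to look and compute and a tool call to move; the robot and the scene stay as the last step left them, time stands still between calls to the robot, and variables do not carry over. Pictures are saved under pics/ and viewed, at most 10 in all, crops included, and the job is handed in when it is done.

Besides the shell and the picture viewer there is one more tool, called after ">>>" in YAML: its name, and indented under it one key for each argument. move_arm: Moves the arm, as the interface text tells. Its arguments: {"type":"object","properties":{"series":{"type":"array"}},"required":["series"]}

```bash
ls; mkdir -p pics; cat > h.py <<'E'
import numpy as np, cv2
from station import r
def snap(cam,fn):
    s=r.sense(); c=r.capture(cam); cv2.imwrite(fn,c['img'][:,:,::-1])
    K=np.array(c['camera_matrix'],float)
    if cam=='wrist':
        T=np.eye(4);T[:3,:3]=np.array(s['ee_rot']);T[:3,3]=s['tcp_pos']
        M=T@np.array(c['hand_eye']); R,o=M[:3,:3],M[:3,3]
    else:
        Rc=cv2.Rodrigues(np.array(c['rvec'],float))[0]; R=Rc.T; o=-R@np.array(c['tvec'],float).ravel()
    np.savez(fn.replace('png','npz'),K=K,R=R,o=o)
    return c['img']
def ray(fn,uv,z):
    d=np.load(fn.replace('png','npz')); 
    v=d['R']@np.linalg.inv(d['K'])@np.array([uv[0],uv[1],1.]); o=d['o']
    return o+v*(z-o[2])/v[2]
def proj(fn,p):
    d=np.load(fn.replace('png','npz')); q=d['K']@d['R'].T@(np.array(p)-d['o']); return q[:2]/q[2]
E
python3 - <<'E'
from h import *
snap('scene','pics/s0.png');snap('side','pics/d0.png');snap('wrist','pics/w0.png')
for n in 'sd': 
    d=np.load(f'pics/{n}0.npz');print(d['o'].round(3),d['R'].round(2).tolist(),d['K'][0,0])
s=r.sense();print(s['time_s'],s['tcp_pos'],np.round(s['ee_rot'],3).tolist(),s['gripper_width'])
E
```

```text
pics
[0.092 0.9   1.054] [[-0.92, -0.26, 0.3], [-0.39, 0.64, -0.66], [-0.02, -0.72, -0.69]] 549.2691971016288
[0.46  1.104 0.698] [[-1.0, -0.03, 0.07], [-0.07, 0.47, -0.88], [-0.0, -0.88, -0.47]] 624.723174828963
0.15 [ 0.26705765 -0.56462214  0.24673743] [[-0.904, -0.427, -0.001], [-0.427, 0.904, 0.001], [0.0, 0.002, -1.0]] 0.9993557584487522
```

View pics/s0.png

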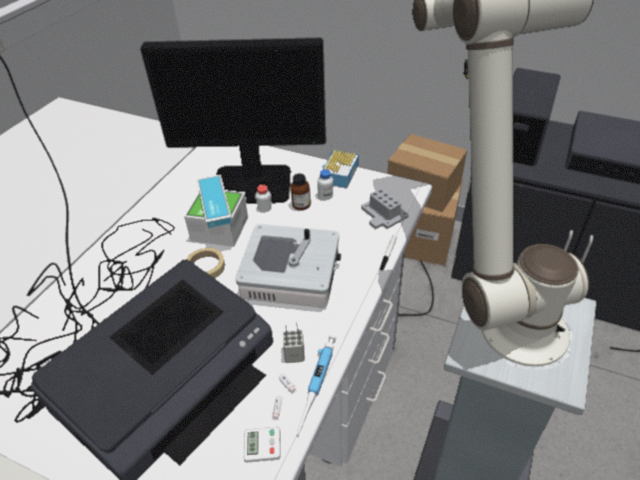

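View pics/d0.png

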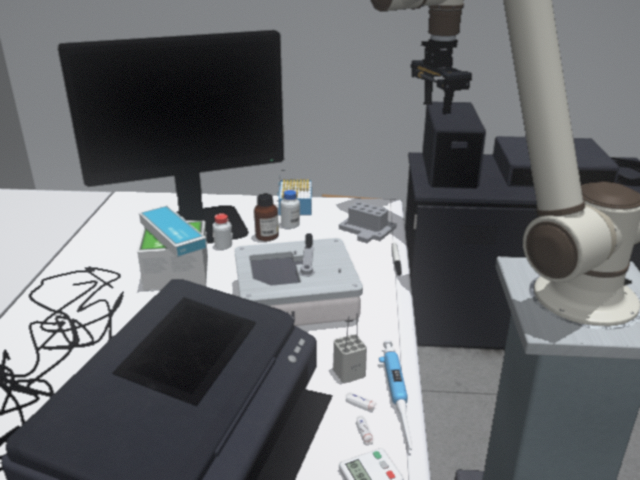

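The scene view shows the shaker at about (290,262), with the pocket at (275,253), the knob at about (307,236) and the hub near (294,262). The block is at (385,207), bottles at (300,192) and (325,185). I'll take rough positions from this, then look closer with the wrist camera.

```bash
python3 - <<'E'
from h import *
f='pics/s0.png'
for n,uv,z in [('knobtop',(307,231),.119),('hub',(294,262),.095),('deckTL',(253,228),.08),('deckTR',(340,232),.08),('deckBR',(327,291),.08),('deckBL',(239,277),.08),('block',(385,203),.056),('amb',(300,178),.106),('white',(325,173),.089),('tip',(342,165),.08),('cuv',(293,345),.062)]:
    print(n,ray(f,uv,z).round(3))
E
```

```text
knobtop [ 0.562 -0.005  0.119]
hub [0.556 0.084 0.095]
deckTL [ 0.719 -0.     0.08 ]
deckTR [ 0.5   -0.072  0.08 ]
deckBR [0.45  0.128 0.08 ]
deckBL [0.665 0.167 0.08 ]
block [ 0.438 -0.256  0.056]
amb [ 0.681 -0.213  0.106]
white [ 0.634 -0.282  0.089]
tip [ 0.607 -0.348  0.08 ]
cuv [0.463 0.285 0.062]
```

```bash
python3 - <<'E'
from h import *
im=cv2.imread('pics/s0.png')[150:310,220:430]
cv2.imwrite('pics/c0.png',cv2.resize(im,None,fx=3.5,fy=3.5,interpolation=cv2.INTER_CUBIC))
E
```

```text
(no output)
```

View pics/c0.png

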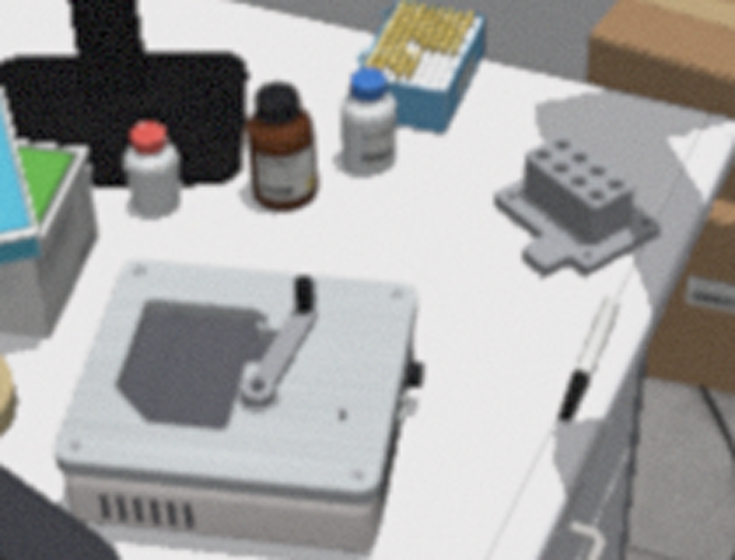

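```bash
cat >> h.py <<'E'
from scipy.spatial.transform import Rotation as Ro
def goto(p,yaw=None):
    """shift (mm) & turn to TCP p, with tool x at world angle yaw (deg), tool down"""
    s=r.sense(); R=np.array(s['ee_rot']); sh=R.T@(np.array(p)-s['tcp_pos'])*1e3
    a=np.zeros(3)
    if yaw is not None:
        c,n=np.cos(np.radians(yaw)),np.sin(np.radians(yaw))
        a=Ro.from_matrix(R.T@np.array([[c,n,0],[n,-c,0],[0,0,-1]])).as_rotvec()
    print('xyz',sh.round(1).tolist(),'ang',a.round(4).tolist(),'dist',round(np.linalg.norm(sh)),'deg',round(np.degrees(np.linalg.norm(a)),1))
def st():
    s=r.sense();R=np.array(s['ee_rot']);print('t',round(s['time_s'],2),'tcp',np.round(s['tcp_pos'],4),'yaw',round(np.degrees(np.arctan2(R[1,0],R[0,0])),2),'tilt',R[2,:2].round(4),'F',np.round(s['wrist_force'],1),'w',round(s['gripper_width'],3),'gf',np.round(s['gripper_force'],1),'J',np.round(s['joints'],0))
E
python3 - <<'E'
from h import *
st();print(np.round(r.capture('wrist')['hand_eye'],3))
d=np.load('pics/w0.npz');print(d['K'])
print('shaker view');goto([.47,.03,.33],180)
print('block view');goto([.40,-.26,.33],180)
E
```

```text
t 0.15 tcp [ 0.2671 -0.5646  0.2467] yaw -154.7 tilt [0.0001 0.0016] F [-0.4  0.2  0.1] w 0.999 gf 0.0 J [-50.  22.   0.  -0. -68. -15.]
[[-0.001 -0.96  -0.28   0.076]
 [ 1.    -0.001  0.001  0.001]
 [-0.001 -0.28   0.96  -0.137]
 [ 0.     0.     0.     1.   ]]
[[418.01450303   0.         316.34750752]
 [  0.         418.01450303 240.26383505]
 [  0.           0.           1.        ]]
shaker view
xyz [-437.7, 451.0, -82.6] ang [0.0012, -0.0004, 0.4417] dist 634 deg 25.3
block view
xyz [-250.4, 218.7, -82.8] ang [0.0012, -0.0004, 0.4417] dist 343 deg 25.3
```

>>> move_arm:
  series:
    - {"grip": 1,"xyz": [-250,219,-83],"angular": [0,0,0.442]}
    - {"grip": 1,"xyz": [-250,219,-83],"angular": [0,0,0.442]}
    - {"grip": 1,"xyz": [-250,219,-83],"angular": [0,0,0.442]}
    - {"grip": 1,"xyz": [-250,219,-83],"angular": [0,0,0.442]}
    - {"grip": 1,"xyz": [-250,219,-83],"angular": [0,0,0.442]}
    - {"grip": 1,"xyz": [-250,219,-83],"angular": [0,0,0.442]}
    - {"grip": 1,"xyz": [-250,219,-83],"angular": [0,0,0.442]}
    - {"grip": 1,"xyz": [-250,219,-83],"angular": [0,0,0.442]}
    - {"grip": 1,"xyz": [-250,219,-83],"angular": [0,0,0.442]}
    - {"grip": 1,"xyz": [-250,219,-83],"angular": [0,0,0.442]}

```text
time_s: 1.2
tcp_pos: [0.3991, -0.2604, 0.33]
ee_rot: [[-1.0, 0.001, -0.001], [0.001, 1.0, 0.0], [0.001, 0.0, -1.0]]
wrist_force: [-0.2, 0.5, 0.4]
gripper_width: 0.998
gripper_force: 0.0
```

```bash
python3 - <<'E'
from h import *
st();snap('wrist','pics/w1.png')
print('shaker view');goto([.50,.04,.33],180)
E
```

```text
t 1.2 tcp [ 0.3991 -0.2604  0.33  ] yaw 179.95 tilt [0.001  0.0003] F [-0.2  0.5  0.4] w 0.998 gf 0.0 J [-14.   4. -11.  -0. -75. -77.]
shaker view
xyz [-100.5, 301.0, -0.1] ang [0.0004, -0.0014, -0.0019] dist 317 deg 0.1
```

View pics/w1.png

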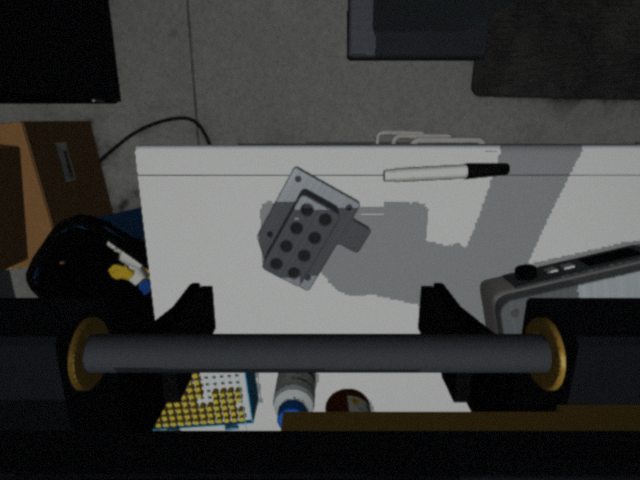

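The block is at about (310,230). Its plate corners are at (295,168), (358,205) and (307,290), the tongue sits near (355,232), and the cut corner is at lower left around (263,255).

>>> move_arm:
  series:
    - {"grip": 1,"xyz": [-75,301,0],"angular": [0,0,0]}
    - {"grip": 1,"xyz": [-75,301,0],"angular": [0,0,0]}
    - {"grip": 1,"xyz": [-75,301,0],"angular": [0,0,0]}
    - {"grip": 1,"xyz": [-75,301,0],"angular": [0,0,0]}
    - {"grip": 1,"xyz": [-75,301,0],"angular": [0,0,0]}
    - {"grip": 1,"xyz": [-75,301,0],"angular": [0,0,0]}
    - {"grip": 1,"xyz": [-75,301,0],"angular": [0,0,0]}
    - {"grip": 1,"xyz": [-75,301,0],"angular": [0,0,0]}
    - {"grip": 1,"xyz": [-75,301,0],"angular": [0,0,0]}

```text
time_s: 2.15
tcp_pos: [0.4745, 0.0394, 0.3301]
ee_rot: [[-1.0, 0.002, -0.001], [0.002, 1.0, -0.001], [0.001, -0.001, -1.0]]
wrist_force: [-0.0, -0.3, 0.8]
gripper_width: 1.001
gripper_force: 0.0
```

```bash
python3 - <<'E'
from h import *
st();snap('wrist','pics/w2.png')
f='pics/w1.png'
a,b,c=[ray(f,p,.014) for p in [(295,168),(358,205),(307,290)]]
print(a,b,c,np.linalg.norm(a-b),np.linalg.norm(b-c))
E
```

```text
t 2.15 tcp [0.4745 0.0394 0.3301] yaw 179.88 tilt [ 0.0013 -0.0008] F [-0.  -0.3  0.8] w 1.001 gf 0.0 J [  24.    4.  -11.    0.  -75. -114.]
[ 0.37347255 -0.28162464  0.014     ] [ 0.41400066 -0.21284907  0.014     ] [ 0.51486195 -0.26980998  0.014     ] 0.07982860625280168 0.11583413063261133
```

View pics/w2.png

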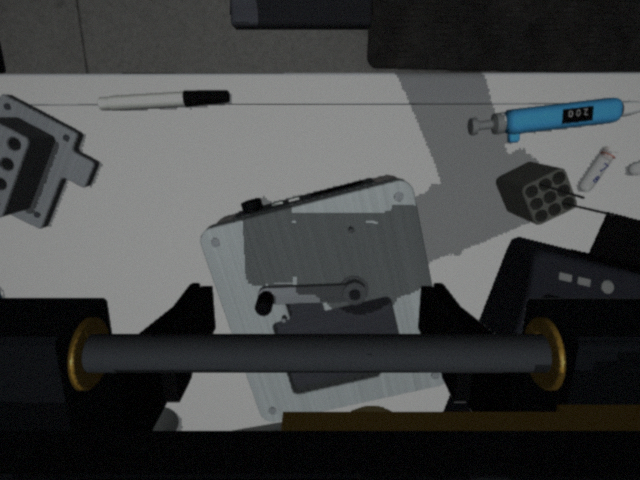

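The hub is at (355,291), the knob at (264,302). Deck screws are at (214,242), (401,196), (272,412) and about (434,379), with the pocket's back-right corner at (294,391). I'll refine the screws, hub and knob and work out the shaker frame.

```bash
python3 - <<'E'
from h import *
f='pics/w2.png'
S=[ray(f,p,.08)[:2] for p in [(214,242),(401,196),(434,379),(272,411)]]
print(np.round(S,4), [round(np.linalg.norm(S[i]-S[(i+1)%4]),4) for i in range(4)])
c=np.mean(S,0); 
ex=((S[2]-S[1])+(S[3]-S[0])); ey=(S[1]-S[0])+(S[2]-S[3])
print('c',c,'yaw',np.degrees(np.arctan2(ex[1],ex[0])),np.degrees(np.arctan2(-ey[0],ey[1])))
h=ray(f,(355,291),.095)[:2]; k=ray(f,(264,301),.117)[:2]; print('hub',h,'knob',k,np.linalg.norm(h-k))
for y in (13,14,15):
    Rz=Ro.from_euler('z',y,degrees=True).as_matrix()[:2,:2]
    print(y,'hub from c',c+Rz@[-.018,.028],'pocket from hub',h+Rz@[.06,-.028],'from c',c+Rz@[.042,0],'knobdir',Rz.T@(k-h))
# scene-cam cross-check of knob by two rays
def line(f,uv):
    a,b=ray(f,uv,0),ray(f,uv,.2);return a,(b-a)/np.linalg.norm(b-a)
def tri(*L):
    A=sum(np.eye(3)-np.outer(d,d) for a,d in L);b=sum((np.eye(3)-np.outer(d,d))@a for a,d in L);return np.linalg.solve(A,b)
print('tri knobtop',tri(line(f,(264,299)),line('pics/s0.png',(307,230))))
im=cv2.imread(f);
a=cv2.resize(im[180:420,190:450],None,fx=2.4,fy=2.4,interpolation=cv2.INTER_CUBIC)
b=cv2.resize(cv2.imread('pics/w1.png')[150:310,240:390],None,fx=1,fy=1)
cv2.imwrite('pics/c2.png',cv2.convertScaleAbs(a,alpha=1.8))
b=cv2.resize(b,None,fx=3.6,fy=3.6,interpolation=cv2.INTER_CUBIC);cv2.imwrite('pics/c1.png',cv2.convertScaleAbs(b,alpha=1.8))
E
```

```text
[[ 0.512  -0.0581]
 [ 0.4676  0.12  ]
 [ 0.6649  0.1658]
 [ 0.7047 -0.0083]] [np.float64(0.1836), np.float64(0.2025), np.float64(0.1786), np.float64(0.199)]
c [0.58730859 0.05482476] yaw 13.769506003645999 13.43469051810881
hub [0.55701344 0.07766831] knob [ 0.5572294  -0.00712237] 0.08479095364613413
13 hub from c [0.5634713 0.078058 ] pocket from hub [0.62177427 0.06388301] from c [0.62823214 0.0642727 ] knobdir [-0.01886332 -0.08266608]
14 hub from c [0.56306946 0.07763845] pocket from hub [0.62200499 0.06501535] from c [0.62806101 0.06498548] knobdir [-0.02030317 -0.08232428]
15 hub from c [0.56267499 0.07721194] pocket from hub [0.62221592 0.06615153] from c [0.62787748 0.06569516] knobdir [-0.02173684 -0.0819574 ]
tri knobtop [ 0.55836747 -0.00662256  0.11990712]
```

View pics/c2.png

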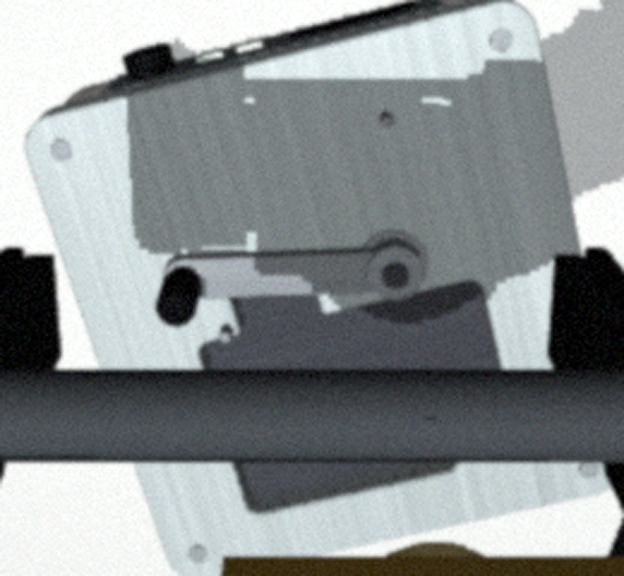

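The refined crop puts the screws at (62,149), (500,40), (589,467) and (198,553), the hub at (396,272) and the pocket's back-right corner at (255,512). The lever starts about 0.25 rad off its stop, part way over the tongue slot.

```bash
cat > shk.py <<'E'
from h import *
C=None
def setup(C,yaw):
    Rz=Ro.from_euler('z',yaw,degrees=True).as_matrix()[:2,:2]
    return Rz, C+Rz@[-.018,.028], C+Rz@[.042,0]
def knob(q,C,yaw):
    Rz,h,_=setup(C,yaw); return h+Rz@(-.086*np.array([np.sin(q),np.cos(q)])), -90-np.degrees(q)+yaw
E
python3 - <<'E'
from shk import *
f='pics/w2.png'
u=lambda x,y:(190+(x+.5)/2.4-.5,180+(y+.5)/2.4-.5)
S=[ray(f,u(*p),.08)[:2] for p in [(62,149),(500,40),(589,467),(198,553)]]
print([round(np.linalg.norm(S[i]-S[(i+1)%4]),4) for i in range(4)])
c=np.mean(S,0);ex=((S[2]-S[1])+(S[3]-S[0])); ey=(S[1]-S[0])+(S[2]-S[3])
y1,y2=np.degrees(np.arctan2(ex[1],ex[0])),np.degrees(np.arctan2(-ey[0],ey[1]));yaw=(y1+y2)/2
Rz,h,p=setup(c,yaw)
hm=ray(f,u(396,273),.095)[:2]; print('c',c,y1,y2,'hub',h,'meas',hm,'pocket',p,'from hub',hm+Rz@[.06,-.028])
k=ray(f,u(183,285),.118)[:2];v=Rz.T@(k-(h+hm)/2);q=np.arctan2(-v[0],-v[1]);print('knob',k,np.linalg.norm(v),'q',q)
hb=(h+hm)/2; C=hb-Rz@[-.018,.028]
print('use C',C,'yaw',yaw)
kp,ky=knob(q,C,yaw);print(kp,ky);goto([*kp,.18],ky);goto([*kp,.123],ky)
E
```

```text
[np.float64(0.1793), np.float64(0.1975), np.float64(0.1802), np.float64(0.1978)]
c [0.58562183 0.05476897] 14.331842040026217 14.206495449062254 hub [0.56127578 0.07746853] meas [0.55956509 0.07744648] pocket [0.62632606 0.06512103] from hub [0.62461537 0.06509897]
knob [ 0.55427916 -0.00511781] 0.08280337136845363 q 0.32327906432997267
use C [0.58476648 0.05475794] yaw 14.269168744544235
[ 0.55404208 -0.00830564] -94.25335724650144
xyz [-79.9, -47.2, 150.2] ang [0.0002, -0.0011, -1.4992] dist 177 deg 85.9
xyz [-79.9, -47.2, 207.2] ang [0.0002, -0.0011, -1.4992] dist 227 deg 85.9
```

```bash
cat >> shk.py <<'E'
C=np.array([.58477,.05476]);yaw=14.27
E
python3 - <<'E'
from shk import *
f='pics/w2.png'
u=lambda x,y:(190+(x+.5)/2.4-.5,180+(y+.5)/2.4-.5)
Rz,h,p=setup(C,yaw)
for uv,z in [((178,306),.119),((180,298),.107)]:
    k=ray(f,u(*uv),z)[:2];v=Rz.T@(k-h);print(k,np.linalg.norm(v),np.arctan2(-v[0],-v[1]))
kp,ky=knob(.25,C,yaw);print(kp,ky);goto([*kp,.17],ky)
E
```

```text
[ 0.5624553  -0.00719204] 0.08467562712943436 0.22506256897985033
[ 0.56469468 -0.00793541] 0.08550135717046653 0.19908461047893328
[ 0.56034266 -0.00854075] -90.05394487827058
xyz [-86.2, -47.4, 160.2] ang [0.0003, -0.0011, -1.5725] dist 188 deg 90.1
```

>>> move_arm:
  series:
    - {"grip": 0.5,"xyz": [-88,-47,100],"angular": [0,0,-0.15]}
    - {"grip": 0.5,"xyz": [-88,-47,150],"angular": [0,0,-0.3]}
    - {"grip": 0.5,"xyz": [-88,-47,150],"angular": [0,0,-0.45]}
    - {"grip": 0.5,"xyz": [-88,-47,150],"angular": [0,0,-0.6]}
    - {"grip": 0.5,"xyz": [-88,-47,150],"angular": [0,0,-0.75]}
    - {"grip": 0.5,"xyz": [-88,-47,150],"angular": [0,0,-0.9]}
    - {"grip": 0.5,"xyz": [-88,-47,150],"angular": [0,0,-1.05]}
    - {"grip": 0.5,"xyz": [-88,-47,150],"angular": [0,0,-1.2]}
    - {"grip": 0.5,"xyz": [-88,-47,150],"angular": [0,0,-1.35]}
    - {"grip": 0.5,"xyz": [-88,-47,150],"angular": [0,0,-1.5]}

```text
time_s: 3.2
tcp_pos: [0.5623, -0.0084, 0.1808]
ee_rot: [[-0.068, -0.998, -0.0], [-0.998, 0.068, -0.0], [0.0, 0.0, -1.0]]
wrist_force: [-0.2, 0.3, 0.3]
gripper_width: 0.505
gripper_force: 0.0
```

```bash
python3 - <<'E'
from shk import *
st();kp,ky=knob(.22,C,yaw);goto([*kp,.17],ky);goto([*kp,.123],ky)
E
```

```text
t 3.2 tcp [ 0.5623 -0.0084  0.1808] yaw -93.9 tilt [0.0002 0.    ] F [-0.2  0.3  0.3] w 0.505 gf 0.0 J [ 16.  19. -14.   0. -57. -20.]
xyz [0.1, -0.6, 10.8] ang [0.0, -0.0001, -0.0971] dist 11 deg 5.6
xyz [0.0, -0.6, 57.8] ang [0.0, -0.0001, -0.0971] dist 58 deg 5.6
```

>>> move_arm:
  series:
    - {"grip": 0.5,"xyz": [0,-0.6,25],"angular": [0,0,-0.097]}
    - {"grip": 0.5,"xyz": [0,-0.6,45],"angular": [0,0,-0.097]}
    - {"grip": 0.5,"xyz": [0,-0.6,58],"angular": [0,0,-0.097]}
    - {"grip": 0.5,"xyz": [0,-0.6,58],"angular": [0,0,-0.097]}
    - {"grip": 0.3,"xyz": [0,-0.6,58],"angular": [0,0,-0.097]}
    - {"grip": 0.3,"xyz": [0,-0.6,58],"angular": [0,0,-0.097]}

```text
time_s: 3.8
tcp_pos: [0.5641, -0.0064, 0.1237]
ee_rot: [[0.026, -1.0, 0.002], [-1.0, -0.026, 0.0], [-0.0, -0.002, -1.0]]
wrist_force: [0.6, 0.5, 0.2]
gripper_width: 0.393
gripper_force: 0.0
```

```bash
python3 - <<'E'
from shk import *
st()
for q in (.35,.5,.65,.8,.95,1.1,1.25,1.4,1.55,1.67):
    kp,ky=knob(q,C,yaw);print(q);goto([*kp,.123],ky)
E
```

```text
t 3.8 tcp [ 0.5641 -0.0064  0.1237] yaw -88.53 tilt [-0.0002 -0.0023] F [0.6 0.5 0.2] w 0.393 gf 0.0 J [ 16.  23. -18.   0. -49. -14.]
0.35
xyz [1.3, 12.3, 0.7] ang [-0.0023, 0.0003, 0.1266] dist 12 deg 7.3
0.5
xyz [-1.2, 25.0, 0.7] ang [-0.0023, 0.0005, 0.2766] dist 25 deg 15.8
0.65
xyz [-5.7, 37.1, 0.6] ang [-0.0022, 0.0007, 0.4266] dist 38 deg 24.4
0.8
xyz [-11.9, 48.4, 0.6] ang [-0.0022, 0.0009, 0.5766] dist 50 deg 33.0
0.95
xyz [-19.7, 58.6, 0.6] ang [-0.0021, 0.001, 0.7266] dist 62 deg 41.6
1.1
xyz [-28.9, 67.6, 0.6] ang [-0.0021, 0.0012, 0.8766] dist 74 deg 50.2
1.25
xyz [-39.4, 75.1, 0.6] ang [-0.002, 0.0014, 1.0266] dist 85 deg 58.8
1.4
xyz [-50.9, 80.9, 0.6] ang [-0.0019, 0.0015, 1.1766] dist 96 deg 67.4
1.55
xyz [-63.2, 84.9, 0.6] ang [-0.0018, 0.0017, 1.3266] dist 106 deg 76.0
1.67
xyz [-73.3, 86.8, 0.5] ang [-0.0017, 0.0018, 1.4466] dist 114 deg 82.9
```

>>> move_arm:
  series:
    - {"grip": 0.3,"xyz": [1,12,0],"angular": [0,0,0.127]}
    - {"grip": 0.3,"xyz": [-1,25,0],"angular": [0,0,0.277]}
    - {"grip": 0.3,"xyz": [-6,37,0],"angular": [0,0,0.427]}
    - {"grip": 0.3,"xyz": [-12,48,0],"angular": [0,0,0.577]}
    - {"grip": 0.3,"xyz": [-20,59,0],"angular": [0,0,0.727]}
    - {"grip": 0.3,"xyz": [-29,68,0],"angular": [0,0,0.877]}
    - {"grip": 0.3,"xyz": [-39,75,0],"angular": [0,0,1.027]}
    - {"grip": 0.3,"xyz": [-51,81,0],"angular": [0,0,1.177]}
    - {"grip": 0.3,"xyz": [-63,85,0],"angular": [0,0,1.327]}
    - {"grip": 0.3,"xyz": [-73,87,0],"angular": [0,0,1.447]}

```text
time_s: 4.8
tcp_pos: [0.4763, 0.0619, 0.1243]
ee_rot: [[-0.989, -0.149, 0.004], [-0.149, 0.989, -0.007], [-0.003, -0.007, -1.0]]
wrist_force: [27.9, -53.3, -16.9]
gripper_width: 0.306
gripper_force: 27.9
```

```bash
python3 - <<'E'
from shk import *
st()
for q in (1.7,1.75):
    kp,ky=knob(q,C,yaw);print(q);goto([*kp,.123],ky)
kp,ky=knob(1.57,C,yaw);goto([*kp,.123],ky)
E
```

```text
t 4.8 tcp [0.4763 0.0619 0.1243] yaw -171.44 tilt [-0.0031 -0.0072] F [ 27.9 -53.3 -16.9] w 0.306 gf 27.9 J [  27.   16.  -29.    1.  -45. -109.]
1.7
xyz [0.5, 5.4, 1.3] ang [-0.0071, 0.0032, 0.0296] dist 6 deg 1.8
1.75
xyz [0.2, 9.7, 1.2] ang [-0.007, 0.0034, 0.0796] dist 10 deg 4.6
xyz [0.1, -5.8, 1.3] ang [-0.0073, 0.0028, -0.1004] dist 6 deg 5.8
```

>>> move_arm:
  series:
    - {"grip": 0.5,"xyz": [0,-9,0],"angular": [0,0,-0.1]}
    - {"grip": 0.5,"xyz": [0,-9,0],"angular": [0,0,-0.1]}
    - {"grip": 0.5,"xyz": [0,-9,-60],"angular": [0,0,-0.1]}
    - {"grip": 0.5,"xyz": [0,-9,-60],"angular": [0,0,-0.1]}
    - {"grip": 1,"xyz": [0,-9,-160],"angular": [0,0,-0.1]}
    - {"grip": 1,"xyz": [0,-9,-160],"angular": [0,0,-0.1]}
    - {"grip": 1,"xyz": [0,-9,-160],"angular": [0,0,-0.1]}

```text
time_s: 5.5
tcp_pos: [0.4795, 0.0569, 0.291]
ee_rot: [[-0.969, -0.247, 0.017], [-0.247, 0.969, 0.005], [-0.018, 0.001, -1.0]]
wrist_force: [1.0, 1.3, 0.2]
gripper_width: 0.691
gripper_force: 0.0
```

```bash
python3 - <<'E'
from shk import *
st();snap('side','pics/d1.png');snap('scene','pics/s1.png')
a=cv2.resize(cv2.imread('pics/s1.png')[190:310,220:380],None,fx=2.5,fy=2.5,interpolation=cv2.INTER_CUBIC)
b=cv2.imread('pics/c1.png');print(b.shape)
h=max(a.shape[0],b.shape[0]);o=np.zeros((h,a.shape[1]+b.shape[1],3),np.uint8);o[:a.shape[0],:a.shape[1]]=a;o[:b.shape[0],a.shape[1]:]=b
o=o[:600];o=o if o.shape[1]<=800 else cv2.resize(o,None,fx=800/o.shape[1],fy=800/o.shape[1]);print(o.shape,a.shape);cv2.imwrite('pics/e1.png',o)
E
```

```text
t 5.5 tcp [0.4795 0.0569 0.291 ] yaw -165.68 tilt [-0.0179  0.0009] F [1.  1.3 0.2] w 0.691 gf 0.0 J [  26.    6.  -15.    0.  -68. -102.]
(576, 540, 3)
(490, 800, 3) (300, 400, 3)
```

View pics/e1.png

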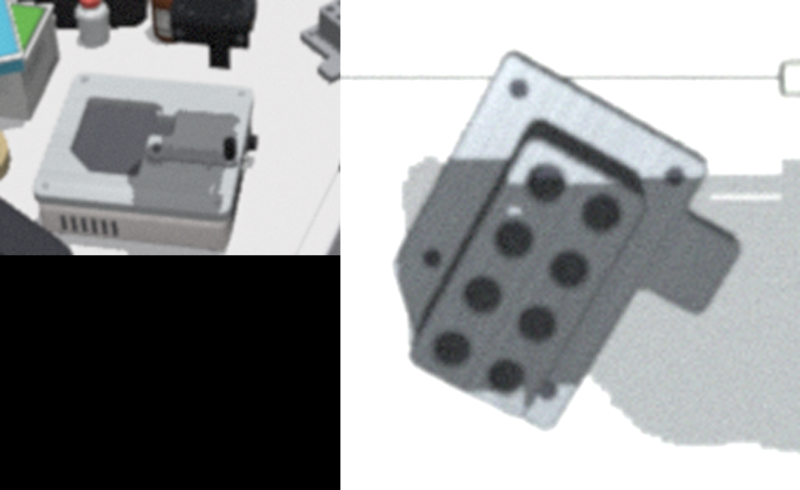

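The lever now points to the shaker's front, clear of the pocket. The block view shows all 8 wells, from (547,183) to (506,376), and plate corners at (513,52), (707,160) and (550,430).

```bash
python3 - <<'E'
from shk import *
f='pics/w1.png'
k=800/940*3.6
u=lambda p:(240+(p[0]-340.4+.5)/k-.5,150+(p[1]+.5)/k-.5)
W=np.array([ray(f,u(p),.056)[:2] for p in [(547,183),(601,212),(513,240),(569,270),(482,294),(537,324),(452,348),(506,376)]])
c=W.mean(0); ya=(W[6:]-W[:2]).mean(0); xa=(W[0::2]-W[1::2]).mean(0)
print('wells c',c,'yaw from y',np.degrees(np.arctan2(-ya[0],ya[1])),'from x',np.degrees(np.arctan2(xa[1],xa[0])),np.linalg.norm(ya)/3,np.linalg.norm(xa))
P=[ray(f,u(p),.014)[:2] for p in [(513,52),(707,160),(550,430)]]
print('plate centre',(P[0]+P[2])/2,np.linalg.norm(P[0]-P[1]),np.linalg.norm(P[1]-P[2]));v=P[2]-P[1];print(np.degrees(np.arctan2(-v[0],v[1])))
E
```

```text
wells c [ 0.44362537 -0.27553214] yaw from y -119.55413882840368 from x -119.35492944102006 0.021936212848068685 0.020865585115014452
plate centre [ 0.44344971 -0.27454255] 0.07904855842665197 0.11893722924210066
-118.67040158734522
```

```bash
python3 - <<'E'
from shk import *
goto([.4436,-.2752,.20],150.6)
E
```

```text
xyz [113.6, -313.4, 83.4] ang [0.0035, 0.0041, 0.7621] dist 344 deg 43.7
```

>>> move_arm:
  series:
    - {"grip": 1,"xyz": [30,-80,-20],"angular": [0,0,0.15]}
    - {"grip": 1,"xyz": [114,-313,83],"angular": [0,0,0.762]}
    - {"grip": 1,"xyz": [114,-313,83],"angular": [0,0,0.762]}
    - {"grip": 1,"xyz": [114,-313,83],"angular": [0,0,0.762]}
    - {"grip": 1,"xyz": [114,-313,83],"angular": [0,0,0.762]}
    - {"grip": 1,"xyz": [114,-313,83],"angular": [0,0,0.762]}
    - {"grip": 1,"xyz": [114,-313,83],"angular": [0,0,0.762]}
    - {"grip": 1,"xyz": [114,-313,83],"angular": [0,0,0.762]}
    - {"grip": 1,"xyz": [114,-313,83],"angular": [0,0,0.762]}
    - {"grip": 1,"xyz": [114,-313,83],"angular": [0,0,0.762]}

```text
time_s: 6.6
tcp_pos: [0.4426, -0.2751, 0.1992]
ee_rot: [[-0.872, 0.49, -0.001], [0.49, 0.872, 0.0], [0.001, 0.0, -1.0]]
wrist_force: [-0.2, -0.4, 0.3]
gripper_width: 1.0
gripper_force: 0.0
```

```bash
python3 - <<'E'
from shk import *
st();goto([.4436,-.2752,.052],150.6)
E
```

```text
t 6.6 tcp [ 0.4426 -0.2751  0.1992] yaw 150.67 tilt [0.0007 0.0001] F [-0.2 -0.4  0.3] w 1.0 gf 0.0 J [ -14.   14.  -18.   -0.  -57. -105.]
xyz [-1.0, 0.4, 147.2] ang [0.0001, -0.0007, 0.0012] dist 147 deg 0.1
```

>>> move_arm:
  series:
    - {"grip": 1,"xyz": [-1,0,45],"angular": [0,0,0]}
    - {"grip": 1,"xyz": [-1,0,90],"angular": [0,0,0]}
    - {"grip": 1,"xyz": [-1,0,125],"angular": [0,0,0]}
    - {"grip": 1,"xyz": [-1,0,147],"angular": [0,0,0]}
    - {"grip": 1,"xyz": [-1,0,147],"angular": [0,0,0]}
    - {"grip": 1,"xyz": [-1,0,147],"angular": [0,0,0]}

```text
time_s: 7.2
tcp_pos: [0.4446, -0.2755, 0.0534]
ee_rot: [[-0.873, 0.488, 0.001], [0.488, 0.873, -0.001], [-0.001, -0.0, -1.0]]
wrist_force: [0.6, -0.1, 0.5]
gripper_width: 0.998
gripper_force: 0.0
```

>>> move_arm:
  series:
    - {"grip": 0.3,"xyz": [0,0,0],"angular": [0,0,0]}
    - {"grip": 0.3,"xyz": [0,0,0],"angular": [0,0,0]}
    - {"grip": 0.3,"xyz": [0,0,0],"angular": [0,0,0]}
    - {"grip": 0.3,"xyz": [0,0,0],"angular": [0,0,0]}
    - {"grip": 0.3,"xyz": [0,0,0],"angular": [0,0,0]}
    - {"grip": 0.3,"xyz": [0,0,0],"angular": [0,0,0]}
    - {"grip": 0.3,"xyz": [0,0,0],"angular": [0,0,0]}
    - {"grip": 0.3,"xyz": [0,0,0],"angular": [0,0,0]}
    - {"grip": 0.3,"xyz": [0,0,0],"angular": [0,0,0]}
    - {"grip": 0.3,"xyz": [0,0,0],"angular": [0,0,0]}

```text
time_s: 8.2
tcp_pos: [0.4434, -0.2765, 0.0527]
ee_rot: [[-0.872, 0.49, -0.0], [0.49, 0.872, -0.0], [0.0, -0.0, -1.0]]
wrist_force: [-1.4, -1.1, 2.3]
gripper_width: 0.528
gripper_force: 30.0
```

```bash
python3 - <<'E'
from shk import *
st()
E
```

```text
t 8.2 tcp [ 0.4434 -0.2765  0.0527] yaw 150.66 tilt [ 0.0001 -0.0002] F [-1.4 -1.1  2.3] w 0.528 gf 30.0 J [ -14.   25.  -27.    0.  -37. -105.]
```

>>> move_arm:
  series:
    - {"grip": 0.3,"xyz": [0,0,-15],"angular": [0,0,0]}
    - {"grip": 0.3,"xyz": [0,0,-45],"angular": [0,0,0]}
    - {"grip": 0.3,"xyz": [0,0,-85],"angular": [0,0,0]}
    - {"grip": 0.3,"xyz": [0,0,-130],"angular": [0,0,0]}
    - {"grip": 0.3,"xyz": [0,0,-170],"angular": [0,0,0]}
    - {"grip": 0.3,"xyz": [0,0,-180],"angular": [0,0,0]}
    - {"grip": 0.3,"xyz": [0,0,-180],"angular": [0,0,0]}

```text
time_s: 8.9
tcp_pos: [0.4437, -0.276, 0.2329]
ee_rot: [[-0.871, 0.49, 0.002], [0.49, 0.871, 0.001], [-0.002, 0.002, -1.0]]
wrist_force: [0.0, 0.1, -4.2]
gripper_width: 0.526
gripper_force: 30.0
```

```bash
python3 - <<'E'
from shk import *
st();snap('wrist','pics/w3.png')
cv2.imwrite('pics/w3b.png',cv2.convertScaleAbs(cv2.imread('pics/w3.png'),alpha=1.8))
for uv in [(290,202),(220,202),(240,165)]: print('monitor base',ray('pics/s0.png',uv,.01))
_,h,p=setup(C,yaw);print(p);goto([*p,.233],150.66+133.67)
E
```

```text
t 8.9 tcp [ 0.4437 -0.276   0.2329] yaw 150.63 tilt [-0.0017  0.0016] F [ 0.   0.1 -4.2] w 0.526 gf 30.0 J [ -14.   13.  -15.   -0.  -62. -105.]
monitor base [ 0.71745021 -0.20779808  0.01      ]
monitor base [ 0.91221244 -0.12937566  0.01      ]
monitor base [ 0.95097315 -0.31573978  0.01      ]
[0.62547409 0.06511265]
xyz [7.8, 386.5, -1.8] ang [0.0037, -0.0002, -2.3338] dist 387 deg 133.7
```

View pics/w3b.png

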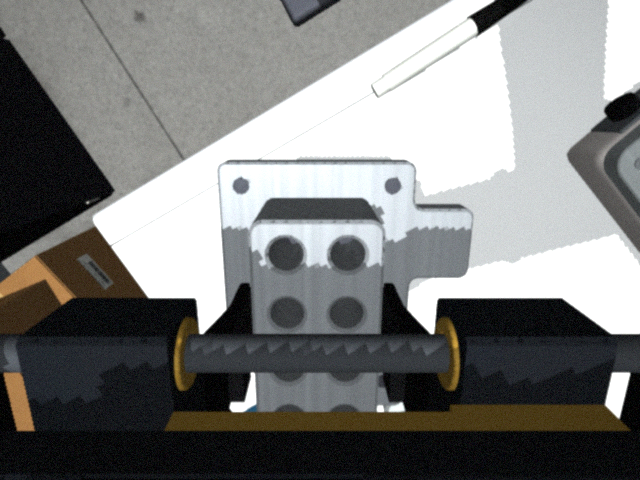

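The block is held square. Its front plate edge is at row 166 over columns 222–414, and the first wells are at (286,253) and (347,253), with the tongue on the right as expected. I'll compute the in-hand offset.

```bash
python3 - <<'E'
from shk import *
c=np.load('pics/w3.npz');s=r.sense();R=np.array(s['ee_rot']);t=np.array(s['tcp_pos'])
def tool(uv,zt):  # tool-frame hit on plane z_tool=zt (mm)
    Rc=R.T@c['R'];o=R.T@(c['o']-t);v=Rc@np.linalg.inv(c['K'])@np.array([*uv,1.]);return ((o+v*(zt-o[2])/v[2])*1e3).round(1)
for p in [(286,253),(347,253),(288,312),(346,312)]: print('well',tool(p,-.0033))
for p in [(222,166),(412,166),(240,186),(393,186),(472,210),(468,277)]: print('plate',tool(p,.0387))
E
```

```text
well [31.8 -8.9 -3.3]
well [31.8 11.9 -3.3]
well [ 9.7 -8.7 -3.3]
well [ 9.7 12.  -3.3]
plate [ 56.5 -38.2  38.7]
plate [56.4 41.7 38.7]
plate [ 48.  -31.   38.7]
plate [48.  34.2 38.7]
plate [37.5 69.  38.7]
plate [ 6.4 70.4 38.7]
```

>>> move_arm:
  series:
    - {"grip": 0.3,"xyz": [0,20,0],"angular": [0,0,-0.12]}
    - {"grip": 0.3,"xyz": [1,45,0],"angular": [0,0,-0.26]}
    - {"grip": 0.3,"xyz": [1,70,0],"angular": [0,0,-0.4]}
    - {"grip": 0.3,"xyz": [2,95,0],"angular": [0,0,-0.54]}
    - {"grip": 0.3,"xyz": [2,120,0],"angular": [0,0,-0.68]}
    - {"grip": 0.3,"xyz": [3,145,0],"angular": [0,0,-0.82]}
    - {"grip": 0.3,"xyz": [3,170,0],"angular": [0,0,-0.96]}
    - {"grip": 0.3,"xyz": [4,195,0],"angular": [0,0,-1.1]}
    - {"grip": 0.3,"xyz": [4,215,0],"angular": [0,0,-1.22]}
    - {"grip": 0.3,"xyz": [4,220,0],"angular": [0,0,-1.25]}

```text
time_s: 9.95
tcp_pos: [0.5472, -0.0808, 0.2286]
ee_rot: [[-0.738, -0.675, -0.007], [-0.675, 0.738, 0.0], [0.005, 0.005, -1.0]]
wrist_force: [1.5, 0.2, -3.3]
gripper_width: 0.526
gripper_force: 30.0
```

```bash
python3 - <<'E'
from shk import *
st();goto([.6255,.0651,.20],-75.7)
E
```

```text
t 9.95 tcp [ 0.5472 -0.0808  0.2286] yaw -137.52 tilt [0.0046 0.0047] F [ 1.5  0.2 -3.3] w 0.526 gf 30.0 J [  8.  16. -11.  -0. -63. -56.]
xyz [-156.4, 54.6, 28.2] ang [0.0067, -0.0016, -1.079] dist 168 deg 61.8
```

>>> move_arm:
  series:
    - {"grip": 0.3,"xyz": [-20,8,4],"angular": [0,0,-0.12]}
    - {"grip": 0.3,"xyz": [-40,15,8],"angular": [0,0,-0.26]}
    - {"grip": 0.3,"xyz": [-60,22,12],"angular": [0,0,-0.4]}
    - {"grip": 0.3,"xyz": [-80,29,16],"angular": [0,0,-0.54]}
    - {"grip": 0.3,"xyz": [-100,36,20],"angular": [0,0,-0.68]}
    - {"grip": 0.3,"xyz": [-120,43,24],"angular": [0,0,-0.82]}
    - {"grip": 0.3,"xyz": [-140,50,28],"angular": [0,0,-0.96]}
    - {"grip": 0.3,"xyz": [-156,55,28],"angular": [0,0,-1.079]}
    - {"grip": 0.3,"xyz": [-156,55,28],"angular": [0,0,-1.079]}
    - {"grip": 0.3,"xyz": [-156,55,28],"angular": [0,0,-1.079]}

```text
time_s: 10.95
tcp_pos: [0.625, 0.0626, 0.2019]
ee_rot: [[0.241, -0.97, -0.005], [-0.97, -0.241, -0.001], [-0.0, 0.005, -1.0]]
wrist_force: [0.1, -0.6, -4.0]
gripper_width: 0.528
gripper_force: 30.0
```

```bash
python3 - <<'E'
from shk import *
st();goto([.6255,.0651,.16],-75.73)
E
```

```text
t 10.95 tcp [0.625  0.0626 0.2019] yaw -76.03 tilt [-0.      0.0054] F [ 0.1 -0.6 -4. ] w 0.528 gf 30.0 J [ 20.  24.  -3.  -0. -63.  -6.]
xyz [-2.3, -1.3, 41.9] ang [0.0054, 0.0001, -0.0053] dist 42 deg 0.4
```

>>> move_arm:
  series:
    - {"grip": 0.3,"xyz": [-2,-1,20],"angular": [0.005,0,-0.005]}
    - {"grip": 0.3,"xyz": [-2,-1,42],"angular": [0.005,0,-0.005]}
    - {"grip": 0.3,"xyz": [-2,-1,42],"angular": [0.005,0,-0.005]}
    - {"grip": 0.3,"xyz": [-2,-1,42],"angular": [0.005,0,-0.005]}
    - {"grip": 0.3,"xyz": [-2,-1,42],"angular": [0.005,0,-0.005]}

```text
time_s: 11.45
tcp_pos: [0.6275, 0.0649, 0.1638]
ee_rot: [[0.248, -0.969, 0.007], [-0.969, -0.248, 0.001], [0.0, -0.007, -1.0]]
wrist_force: [0.7, -0.3, -4.1]
gripper_width: 0.526
gripper_force: 30.0
```

```bash
python3 - <<'E'
from shk import *
st();snap('wrist','pics/w4.png')
cv2.imwrite('pics/w4b.png',cv2.convertScaleAbs(cv2.resize(cv2.imread('pics/w4.png')[0:400,130:530],None,fx=1.5,fy=1.5,interpolation=cv2.INTER_CUBIC),alpha=1.6))
E
```

```text
t 11.45 tcp [0.6275 0.0649 0.1638] yaw -75.66 tilt [ 0.0004 -0.0071] F [ 0.7 -0.3 -4.1] w 0.526 gf 30.0 J [ 21.  26.  -6.   0. -58.  -6.]
```

View pics/w4b.png

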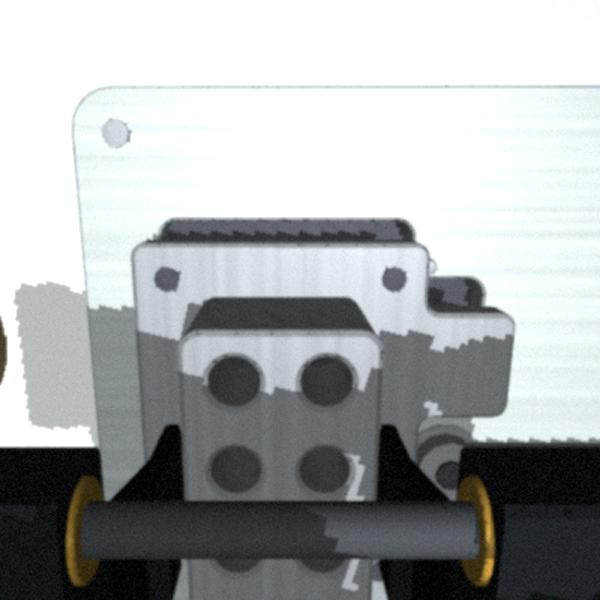

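The view shows the pocket's rim beyond the plate: rear rim line at row 219, columns 163–414, with the tongue slot ending at column 484, row 277. The deck screw is at (116,133). The plate front edge is at row 243, columns 133–427, and the tongue end at column 514. The keying matches, so next is the differential offset.

```bash
cat > diff.py <<'E'
from shk import *
c=np.load('pics/w4.npz');s=r.sense();R=np.array(s['ee_rot']);t=np.array(s['tcp_pos']);st()
u=lambda x,y:(130+(x+.5)/1.5-.5,(y+.5)/1.5-.5)
Rc=R.T@c['R'];o=R.T@(c['o']-t)
def W(n,uv,zw,exp): # world-plane hit, in tool axes mm ; exp = pocket/block coords (x,y) -> tool (-y,-x)
    d=c['R']@np.linalg.inv(c['K'])@np.array([*u(*uv),1.]);p=c['o']+d*(zw-c['o'][2])/d[2]
    q=R.T@(p-t)*1e3; print(n,q.round(1)[:2],'minus expected',(q[:2]-[-exp[1],-exp[0]]).round(1))
zd=.08; zp=t[2]-.0527+.014; zt=zp+.042
W('screw',(116,133),zd,(56.9,-90))
W('pocket L',(163,228),zd,(44,-62)); W('pocket R',(415,228),zd,(-44,-62)); W('pocket edge',(290,219),zd,(0,-62))
W('tongue slot end',(485,295),zd,(-70,-35)); W('tongue slot edge',(460,277),zd,(-55,-42))
W('deck edge',(290,87),zd,(0,-105)); W('hub',(446,474),zd+.015,(-60,28))
W('well1',(234,381),zt,(11,-33));W('well2',(327,381),zt,(-11,-33));W('well3',(236,469),zt,(11,-11));W('well4',(326,469),zt,(-11,-11))
W('plate L',(134,260),zp,(42,-57));W('plate R',(427,260),zp,(-42,-57));W('plate edge',(290,246),zp,(0,-60));W('tongue end',(514,370),zp,(-68,-24));W('tongue edge',(470,314),zp,(-55,-40))
E
python3 diff.py
```

```text
t 11.5 tcp [0.6275 0.065  0.164 ] yaw -75.65 tilt [ 0.0002 -0.0076] F [ 0.2 -0.2 -4.3] w 0.526 gf 30.0 J [ 21.  26.  -6.   0. -58.  -6.]
screw [ 90.1 -55. ] minus expected [0.1 1.9]
pocket L [ 59.1 -41. ] minus expected [-2.9  3. ]
pocket R [59.1 46. ] minus expected [-2.9  2. ]
pocket edge [62.1  2.9] minus expected [0.1 2.9]
tongue slot end [35.7 72.2] minus expected [0.7 2.2]
tongue slot edge [42.1 62.9] minus expected [0.1 7.9]
deck edge [104.1   2.7] minus expected [-0.9  2.7]
hub [-26.7  59.2] minus expected [ 1.3 -0.8]
well1 [ 32.1 -10.9] minus expected [-0.9  0.1]
well2 [32.1  9.9] minus expected [-0.9 -1.1]
well3 [ 10.5 -10.9] minus expected [-0.5  0.1]
well4 [10.5 10.1] minus expected [-0.5 -0.9]
plate L [ 53.8 -41.3] minus expected [-3.2  0.7]
plate R [53.8 40.3] minus expected [-3.2 -1.7]
plate edge [57.7  2.2] minus expected [-2.3  2.2]
tongue end [21.8 67.7] minus expected [-2.2 -0.3]
tongue edge [38.5 53.5] minus expected [-1.5 -1.5]
```

>>> move_arm:
  series:
    - {"grip": 0.3,"xyz": [1.2,2,10],"angular": [-0.0076,0,0]}
    - {"grip": 0.3,"xyz": [1.2,2,15],"angular": [-0.0076,0,0]}
    - {"grip": 0.3,"xyz": [1.2,2,15],"angular": [-0.0076,0,0]}
    - {"grip": 0.3,"xyz": [1.2,2,15],"angular": [-0.0076,0,0]}
    - {"grip": 0.3,"xyz": [1.2,2,15],"angular": [-0.0076,0,0]}
    - {"grip": 0.3,"xyz": [1.2,2,15],"angular": [-0.0076,0,0]}

```text
time_s: 12.1
tcp_pos: [0.6254, 0.0637, 0.1478]
ee_rot: [[0.249, -0.969, -0.002], [-0.969, -0.249, -0.001], [0.0, 0.002, -1.0]]
wrist_force: [1.1, 0.3, -3.5]
gripper_width: 0.527
gripper_force: 30.0
```

```bash
python3 - <<'E'
from shk import *
st();R=np.array(r.sense()['ee_rot']);
t0=np.array([.6275,.065,.164]);R0=R;print('wanted',t0+R@[.0012,.00205,.0])
snap('wrist','pics/w4.png')
cv2.imwrite('pics/w4b.png',cv2.convertScaleAbs(cv2.resize(cv2.imread('pics/w4.png')[0:400,130:530],None,fx=1.5,fy=1.5,interpolation=cv2.INTER_CUBIC),alpha=1.6))
E
```

```text
t 12.1 tcp [0.6254 0.0637 0.1478] yaw -75.61 tilt [0.    0.002] F [ 1.1  0.3 -3.5] w 0.527 gf 30.0 J [ 21.  27.  -7.  -0. -56.  -6.]
wanted [0.62581254 0.06332819 0.1640042 ]
```

View pics/w4b.png

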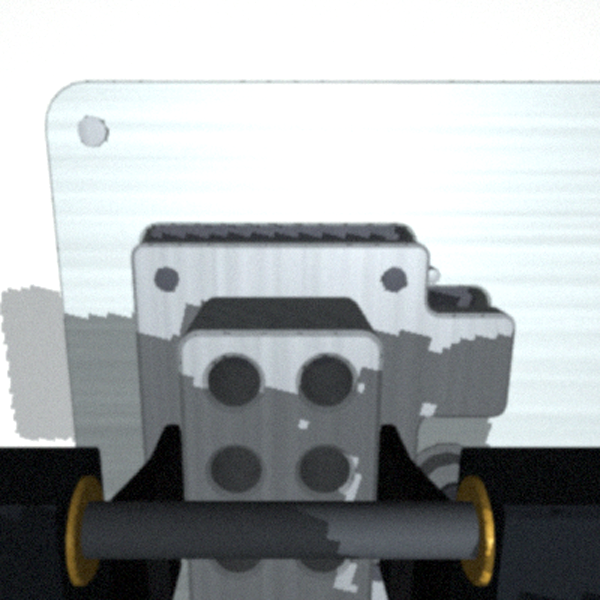

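The pocket rim now runs over columns 146–416 at row 224. The slot end is at column 490 and the screw at (93,131), and the block's features haven't moved.

```bash
sed -i "s/(116,133)/(93,131)/;s/(163,228)/(145,234)/;s/(415,228)/(416,234)/;s/(290,219)/(290,224)/;s/(485,295)/(491,303)/;s/(460,277)/(460,286)/;s/(290,87)/(290,81)/;/hub/s/W('hub.*//" diff.py; python3 diff.py
```

```text
t 12.15 tcp [0.6253 0.0637 0.1478] yaw -75.61 tilt [-0.      0.0021] F [-0.2  1.5 -4.2] w 0.528 gf 30.0 J [ 21.  27.  -7.  -0. -56.  -6.]
screw [ 89.4 -58.2] minus expected [-0.6 -1.3]
pocket L [ 58.3 -44.1] minus expected [-3.7 -0.1]
pocket R [58.2 43. ] minus expected [-3.8 -1. ]
pocket edge [61.4  2.4] minus expected [-0.6  2.4]
tongue slot end [35.7 69.2] minus expected [ 0.7 -0.8]
tongue slot edge [41.4 58.5] minus expected [-0.6  3.5]
deck edge [103.6   2.3] minus expected [-1.4  2.3]
well1 [ 31.9 -11.1] minus expected [-1.1 -0.1]
well2 [31.9  9.8] minus expected [-1.1 -1.2]
well3 [ 10.3 -11.1] minus expected [-0.7 -0.1]
well4 [10.2 10. ] minus expected [-0.8 -1. ]
plate L [ 53.7 -41.5] minus expected [-3.3  0.5]
plate R [53.6 40.2] minus expected [-3.4 -1.8]
plate edge [57.5  2. ] minus expected [-2.5  2. ]
tongue end [21.5 67.9] minus expected [-2.5 -0.1]
tongue edge [38.2 53.6] minus expected [-1.8 -1.4]
```

>>> move_arm:
  series:
    - {"grip": 0.3,"xyz": [0.8,-0.3,5],"angular": [0.002,0,-0.002]}
    - {"grip": 0.3,"xyz": [0.8,-0.3,10],"angular": [0.002,0,-0.002]}
    - {"grip": 0.3,"xyz": [0.8,-0.3,13],"angular": [0.002,0,-0.002]}
    - {"grip": 0.3,"xyz": [0.8,-0.3,16],"angular": [0.002,0,-0.002]}
    - {"grip": 0.3,"xyz": [0.8,-0.3,18],"angular": [0.002,0,-0.002]}
    - {"grip": 0.3,"xyz": [0.8,-0.3,20],"angular": [0.002,0,-0.002]}
    - {"grip": 0.3,"xyz": [0.8,-0.3,20],"angular": [0.002,0,-0.002]}

```text
time_s: 12.85
tcp_pos: [0.6255, 0.0629, 0.1272]
ee_rot: [[0.25, -0.968, -0.001], [-0.968, -0.25, -0.0], [0.0, 0.001, -1.0]]
wrist_force: [0.6, -0.8, -4.2]
gripper_width: 0.525
gripper_force: 30.0
```

```bash
python3 - <<'E'
from shk import *
st()
E
```

```text
t 12.85 tcp [0.6255 0.0629 0.1272] yaw -75.51 tilt [0.     0.0012] F [ 0.6 -0.8 -4.2] w 0.525 gf 30.0 J [ 20.  28.  -8.  -0. -54.  -6.]
```

>>> move_arm:
  series:
    - {"grip": 0.3,"xyz": [0,0,2],"angular": [0,0,0]}
    - {"grip": 0.3,"xyz": [0,0,4],"angular": [0,0,0]}
    - {"grip": 0.3,"xyz": [0,0,6],"angular": [0,0,0]}
    - {"grip": 0.3,"xyz": [0,0,7.5],"angular": [0,0,0]}
    - {"grip": 0.3,"xyz": [0,0,8.5],"angular": [0,0,0]}
    - {"grip": 0.3,"xyz": [0,0,8.5],"angular": [0,0,0]}
    - {"grip": 0.3,"xyz": [0,0,8.5],"angular": [0,0,0]}

```text
time_s: 13.55
tcp_pos: [0.6257, 0.0629, 0.1191]
ee_rot: [[0.25, -0.968, -0.001], [-0.968, -0.25, -0.0], [0.0, 0.001, -1.0]]
wrist_force: [0.2, 0.7, -4.6]
gripper_width: 0.525
gripper_force: 30.0
```

```bash
python3 - <<'E'
from shk import *
st()
E
```

```text
t 13.55 tcp [0.6257 0.0629 0.1191] yaw -75.5 tilt [0.     0.0005] F [ 0.2  0.7 -4.6] w 0.525 gf 30.0 J [ 20.  29.  -8.  -0. -53.  -6.]
```

Not yet touching the floor, so I'll lower in fine steps until contact.

>>> move_arm:
  series:
    - {"grip": 0.3,"xyz": [0,0,0.5],"angular": [0,0,0]}
    - {"grip": 0.3,"xyz": [0,0,1],"angular": [0,0,0]}
    - {"grip": 0.3,"xyz": [0,0,1.3],"angular": [0,0,0]}
    - {"grip": 0.3,"xyz": [0,0,1.3],"angular": [0,0,0]}

```text
time_s: 13.95
tcp_pos: [0.6257, 0.0629, 0.1187]
ee_rot: [[0.251, -0.968, 0.0], [-0.968, -0.251, -0.0], [0.0, -0.0, -1.0]]
wrist_force: [-3.0, 0.5, 2.7]
gripper_width: 0.528
gripper_force: 30.0
```

The block touched down at exactly the seated height (TCP 0.1187). Release and lift.

>>> move_arm:
  series:
    - {"grip": 0.62,"xyz": [0,0,0.5],"angular": [0,0,0]}
    - {"grip": 0.62,"xyz": [0,0,0.5],"angular": [0,0,0]}
    - {"grip": 0.7,"xyz": [0,0,0.5],"angular": [0,0,0]}
    - {"grip": 0.7,"xyz": [0,0,0.5],"angular": [0,0,0]}
    - {"grip": 0.7,"xyz": [0,0,-15],"angular": [0,0,0]}
    - {"grip": 0.7,"xyz": [0,0,-45],"angular": [0,0,0]}
    - {"grip": 0.7,"xyz": [0,0,-90],"angular": [0,0,0]}
    - {"grip": 0.5,"xyz": [0,0,-130],"angular": [0,0,0]}
    - {"grip": 0.5,"xyz": [0,0,-130],"angular": [0,0,0]}
    - {"grip": 0.5,"xyz": [0,0,-130],"angular": [0,0,0]}

```text
time_s: 14.95
tcp_pos: [0.626, 0.0631, 0.2489]
ee_rot: [[0.25, -0.968, 0.002], [-0.968, -0.25, 0.001], [-0.001, -0.002, -1.0]]
wrist_force: [0.5, -0.5, -0.7]
gripper_width: 0.539
gripper_force: 0.0
```

```bash
python3 - <<'E'
from shk import *
st();snap('wrist','pics/w5.png')
for q in (1.57,):
    kp,ky=knob(q,C,yaw);print(kp,ky);goto([*kp,.19],ky)
E
```

```text
t 14.95 tcp [0.626  0.0631 0.2489] yaw -75.51 tilt [-0.0007 -0.0022] F [ 0.5 -0.5 -0.7] w 0.539 gf 0.0 J [ 20.  22.   1.  -0. -69.  -6.]
[0.47709407 0.05619457] -165.68437383553922
xyz [-30.5, 145.0, 57.4] ang [0.0016, -0.0006, 1.5736] dist 159 deg 90.2
```

>>> move_arm:
  series:
    - {"grip": 0.5,"xyz": [-4,15,0],"angular": [0,0,0.14]}
    - {"grip": 0.5,"xyz": [-8,35,0],"angular": [0,0,0.285]}
    - {"grip": 0.5,"xyz": [-12,55,0],"angular": [0,0,0.43]}
    - {"grip": 0.5,"xyz": [-16,75,0],"angular": [0,0,0.575]}
    - {"grip": 0.5,"xyz": [-20,95,0],"angular": [0,0,0.72]}
    - {"grip": 0.5,"xyz": [-24,115,10],"angular": [0,0,0.865]}
    - {"grip": 0.5,"xyz": [-27,135,20],"angular": [0,0,1.01]}
    - {"grip": 0.5,"xyz": [-29,145,40],"angular": [0,0,1.155]}
    - {"grip": 0.5,"xyz": [-29,145,57],"angular": [0,0,1.3]}
    - {"grip": 0.5,"xyz": [-29,145,57],"angular": [0,0,1.44]}

```text
time_s: 16.0
tcp_pos: [0.4751, 0.0537, 0.187]
ee_rot: [[-0.93, -0.369, -0.009], [-0.369, 0.93, -0.003], [0.009, 0.0, -1.0]]
wrist_force: [1.2, -0.4, -0.3]
gripper_width: 0.498
gripper_force: 0.0
```

```bash
sed -i 's/C=np.array.*;/C=np.array([.5848,.0533]);/' shk.py; python3 - <<'E'
from shk import *
st()
kp,ky=knob(1.57,C,yaw);print(kp,ky);goto([*kp,.19],ky);goto([*kp,.123],ky)
E
```

```text
t 16.0 tcp [0.4751 0.0537 0.187 ] yaw -158.38 tilt [0.0091 0.0005] F [ 1.2 -0.4 -0.3] w 0.498 gf 0.0 J [ 26.  11. -24.  -0. -55. -94.]
[0.47712407 0.05473457] -165.68437383553922
xyz [-2.2, 0.2, -3.0] ang [-0.0001, -0.0091, 0.1276] dist 4 deg 7.3
xyz [-2.8, 0.2, 64.0] ang [-0.0001, -0.0091, 0.1276] dist 64 deg 7.3
```

>>> move_arm:
  series:
    - {"grip": 0.5,"xyz": [-2,0,0],"angular": [0,-0.004,0.128]}
    - {"grip": 0.5,"xyz": [-2,0,25],"angular": [0,-0.004,0.128]}
    - {"grip": 0.5,"xyz": [-2,0,50],"angular": [0,-0.004,0.128]}
    - {"grip": 0.5,"xyz": [-2,0,64],"angular": [0,-0.004,0.128]}
    - {"grip": 0.3,"xyz": [-2,0,64],"angular": [0,-0.004,0.128]}
    - {"grip": 0.3,"xyz": [-2,0,64],"angular": [0,-0.004,0.128]}
    - {"grip": 0.3,"xyz": [-2,0,64],"angular": [0,-0.004,0.128]}

```text
time_s: 16.7
tcp_pos: [0.4802, 0.0555, 0.1273]
ee_rot: [[-0.967, -0.253, 0.004], [-0.253, 0.967, 0.001], [-0.004, 0.0, -1.0]]
wrist_force: [-0.3, 0.1, 0.1]
gripper_width: 0.334
gripper_force: 0.0
```

```bash
python3 - <<'E'
from shk import *
st()
for q in (1.45,1.3,1.15,1.0,.85,.7,.55,.4,.25,.1,.0,-.04,-.08):
    kp,ky=knob(q,C,yaw);print(q,end=' ');goto([*kp,.123],ky)
E
```

```text
t 16.7 tcp [0.4802 0.0555 0.1273] yaw -165.33 tilt [-0.0042  0.0002] F [-0.3  0.1  0.1] w 0.334 gf 0.0 J [  26.   16.  -29.    0.  -45. -101.]
1.45 xyz [2.7, -10.3, 4.3] ang [-0.0, 0.0042, -0.1138] dist 11 deg 6.5
1.3 xyz [0.2, -22.9, 4.3] ang [-0.0003, 0.0042, -0.2638] dist 23 deg 15.1
1.15 xyz [-4.0, -35.1, 4.3] ang [-0.0007, 0.0042, -0.4138] dist 36 deg 23.7
1.0 xyz [-10.1, -46.5, 4.3] ang [-0.001, 0.0042, -0.5638] dist 48 deg 32.3
0.85 xyz [-17.8, -56.8, 4.3] ang [-0.0013, 0.0041, -0.7138] dist 60 deg 40.9
0.7 xyz [-26.9, -65.9, 4.4] ang [-0.0016, 0.004, -0.8638] dist 71 deg 49.5
0.55 xyz [-37.3, -73.5, 4.4] ang [-0.0019, 0.004, -1.0138] dist 83 deg 58.1
0.4 xyz [-48.7, -79.5, 4.5] ang [-0.0023, 0.0039, -1.1638] dist 93 deg 66.7
0.25 xyz [-60.9, -83.7, 4.5] ang [-0.0026, 0.0037, -1.3138] dist 104 deg 75.3
0.1 xyz [-73.6, -86.0, 4.6] ang [-0.0029, 0.0036, -1.4638] dist 113 deg 83.9
0.0 xyz [-82.2, -86.5, 4.6] ang [-0.0031, 0.0035, -1.5638] dist 119 deg 89.6
-0.04 xyz [-85.6, -86.5, 4.6] ang [-0.0032, 0.0034, -1.6038] dist 122 deg 91.9
-0.08 xyz [-89.0, -86.3, 4.6] ang [-0.0033, 0.0034, -1.6438] dist 124 deg 94.2
```

>>> move_arm:
  series:
    - {"grip": 0.3,"xyz": [2.5,-10,1],"angular": [0,0,-0.114]}
    - {"grip": 0.3,"xyz": [0,-23,2],"angular": [0,0,-0.264]}
    - {"grip": 0.3,"xyz": [-4,-35,2],"angular": [0,0,-0.414]}
    - {"grip": 0.3,"xyz": [-10,-46,2],"angular": [0,0,-0.564]}
    - {"grip": 0.3,"xyz": [-18,-57,2],"angular": [0,0,-0.714]}
    - {"grip": 0.3,"xyz": [-27,-66,2],"angular": [0,0,-0.864]}
    - {"grip": 0.3,"xyz": [-37,-73.5,2],"angular": [0,0,-1.014]}
    - {"grip": 0.3,"xyz": [-49,-79.5,2],"angular": [0,0,-1.164]}
    - {"grip": 0.3,"xyz": [-61,-84,2],"angular": [0,0,-1.314]}
    - {"grip": 0.3,"xyz": [-74,-86,2],"angular": [0,0,-1.464]}

```text
time_s: 17.7
tcp_pos: [0.5732, -0.0096, 0.1257]
ee_rot: [[0.154, -0.988, 0.003], [-0.988, -0.154, 0.001], [-0.001, -0.003, -1.0]]
wrist_force: [-1.0, -0.9, -0.5]
gripper_width: 0.3
gripper_force: 0.7
```

```bash
python3 - <<'E'
from shk import *
st()
for q in (0.1,.0,-.04,-.08):
    kp,ky=knob(q,C,yaw);print(q,end=' ');goto([*kp,.123],ky)
E
```

```text
t 17.7 tcp [ 0.5732 -0.0096  0.1257] yaw -81.15 tilt [-0.0005 -0.0026] F [-1.  -0.9 -0.5] w 0.3 gf 0.7 J [ 15.  24. -16.  -0. -50.  -6.]
0.1 xyz [-0.6, -0.1, 2.7] ang [-0.0026, 0.0005, 0.0055] dist 3 deg 0.4
0.0 xyz [-0.9, -8.7, 2.8] ang [-0.0027, 0.0004, -0.0945] dist 9 deg 5.4
-0.04 xyz [-1.3, -12.2, 2.8] ang [-0.0027, 0.0003, -0.1345] dist 13 deg 7.7
-0.08 xyz [-1.9, -15.6, 2.8] ang [-0.0027, 0.0003, -0.1745] dist 16 deg 10.0
```

>>> move_arm:
  series:
    - {"grip": 0.3,"xyz": [0,-4,0],"angular": [0,0,-0.045]}
    - {"grip": 0.3,"xyz": [-0.5,-8,0],"angular": [0,0,-0.09]}
    - {"grip": 0.3,"xyz": [-0.5,-10,0],"angular": [0,0,-0.09]}
    - {"grip": 0.3,"xyz": [-0.5,-12,0],"angular": [0,0,-0.09]}
    - {"grip": 0.3,"xyz": [-0.5,-12,0],"angular": [0,0,-0.09]}

```text
time_s: 18.2
tcp_pos: [0.5853, -0.0067, 0.1255]
ee_rot: [[0.236, -0.972, 0.004], [-0.972, -0.236, 0.001], [-0.0, -0.004, -1.0]]
wrist_force: [-0.1, -0.2, 0.2]
gripper_width: 0.299
gripper_force: 0.1
```

>>> move_arm:
  series:
    - {"grip": 0.3,"xyz": [0,-1,0],"angular": [0,0,0]}
    - {"grip": 0.3,"xyz": [0,-2,0],"angular": [0,0,0]}
    - {"grip": 0.3,"xyz": [0,-3,0],"angular": [0,0,0]}
    - {"grip": 0.3,"xyz": [0,-3,0],"angular": [0,0,0]}

```text
time_s: 18.6
tcp_pos: [0.5874, -0.0062, 0.1251]
ee_rot: [[0.237, -0.972, 0.002], [-0.972, -0.237, 0.001], [-0.0, -0.002, -1.0]]
wrist_force: [-1.9, -1.3, 1.8]
gripper_width: 0.299
gripper_force: 1.2
```

>>> move_arm:
  series:
    - {"grip": 0.3,"xyz": [0,-1,0],"angular": [0,0,0]}
    - {"grip": 0.3,"xyz": [0,-2,0],"angular": [0,0,0]}
    - {"grip": 0.3,"xyz": [0,-3,0],"angular": [0,0,0]}
    - {"grip": 0.3,"xyz": [0,-3,0],"angular": [0,0,0]}

```text
time_s: 19.0
tcp_pos: [0.5878, -0.0062, 0.1248]
ee_rot: [[0.236, -0.972, -0.004], [-0.972, -0.236, -0.001], [-0.001, 0.004, -1.0]]
wrist_force: [-8.3, -1.7, 6.9]
gripper_width: 0.299
gripper_force: 4.1
```

The knob works out at (0.583, −0.007), against (0.582, −0.007) expected for q = 0, so it's at the stop. One firmer nudge, then back off and retreat.

>>> move_arm:
  series:
    - {"grip": 0.3,"xyz": [0,-1.5,0],"angular": [0,0,0]}
    - {"grip": 0.3,"xyz": [0,-3,0],"angular": [0,0,0]}
    - {"grip": 0.3,"xyz": [0,-3,0],"angular": [0,0,0]}

```text
time_s: 19.3
tcp_pos: [0.5881, -0.0062, 0.1246]
ee_rot: [[0.236, -0.972, -0.011], [-0.972, -0.236, -0.002], [-0.001, 0.011, -1.0]]
wrist_force: [-13.2, -2.3, 10.7]
gripper_width: 0.301
gripper_force: 6.7
```

>>> move_arm:
  series:
    - {"grip": 0.3,"xyz": [0,6,0],"angular": [0,0,0]}
    - {"grip": 0.32,"xyz": [0,9,0],"angular": [0,0,0]}
    - {"grip": 0.4,"xyz": [0,9,0],"angular": [0,0,0]}
    - {"grip": 0.4,"xyz": [0,9,-15],"angular": [0,0,0]}
    - {"grip": 0.4,"xyz": [0,9,-50],"angular": [0,0,0]}
    - {"grip": 0.5,"xyz": [0,9,-95],"angular": [0,0,0]}
    - {"grip": 0.5,"xyz": [0,50,-140],"angular": [0,0,0]}
    - {"grip": 0.5,"xyz": [0,100,-160],"angular": [0,0,0]}
    - {"grip": 0.5,"xyz": [50,110,-160],"angular": [0,0,0]}
    - {"grip": 0.5,"xyz": [50,110,-160],"angular": [0,0,0]}

```text
time_s: 20.3
tcp_pos: [0.4979, -0.0817, 0.2873]
ee_rot: [[0.235, -0.972, 0.009], [-0.972, -0.235, 0.001], [0.001, -0.009, -1.0]]
wrist_force: [-0.4, -0.3, -0.2]
gripper_width: 0.499
gripper_force: 0.0
```

```bash
python3 - <<'E'
from shk import *
st();snap('scene','pics/s2.png');snap('side','pics/d2.png')
# dark knob in side & scene near the expected knob position q=0
def line(f,uv):
    a,b=ray(f,uv,0),ray(f,uv,.2);return a,(b-a)/np.linalg.norm(b-a)
L=[]
for f in ('pics/s2.png','pics/d2.png'):
    im=cv2.imread(f);kp,_=knob(0,C,yaw);e=proj(f,[*kp,.1075]);x,y=e.round().astype(int)
    m=(im[y-20:y+20,x-20:x+20].max(2)<60).astype(np.uint8)
    n,l,sx,ce=cv2.connectedComponentsWithStats(m)
    for i in range(1,n):
        if sx[i][4]>15: print(f,e.round(1),sx[i],(ce[i]+[x-20,y-20]).round(1))
    i=min(range(1,n),key=lambda i:np.hypot(*(ce[i]-20))+(sx[i][4]<15)*99);L.append(line(f,ce[i]+[x-20,y-20]))
A=sum(np.eye(3)-np.outer(d,d) for a,d in L);b=sum((np.eye(3)-np.outer(d,d))@a for a,d in L);p=np.linalg.solve(A,b)
Rz,h,_=setup(C,yaw);v=Rz.T@(p[:2]-h);print('knob',p,'q',np.arctan2(-v[0],-v[1]),np.linalg.norm(v))
# bystander change between first and last scene pictures
for a,b in (('s0','s2'),('d0','d2')):
    d=cv2.absdiff(cv2.imread(f'pics/{a}.png'),cv2.imread(f'pics/{b}.png')).max(2)
    n,l,sx,ce=cv2.connectedComponentsWithStats((cv2.blur(d,(3,3))>45).astype(np.uint8))
    print(a,[s.tolist() for s in sx[1:] if s[4]>25])
E
```

```text
t 20.3 tcp [ 0.4979 -0.0817  0.2873] yaw -76.43 tilt [ 0.0009 -0.0091] F [-0.4 -0.3 -0.2] w 0.499 gf 0.0 J [  9.   8. -13.   0. -69.   4.]
pics/s2.png [300.4 231.9] [18 17  5  9 36] [299.6 232.9]
pics/d2.png [299.5 239.3] [19 16  5 12 46] [299.5 240.7]
knob [ 0.58153899 -0.00288682  0.10715409] q -0.012124730751997157 0.08165536565539157
s0 [[412, 0, 23, 31, 455], [294, 0, 234, 177, 10208], [531, 0, 27, 33, 536], [551, 0, 75, 49, 2150], [323, 19, 39, 15, 310], [524, 33, 15, 33, 311], [548, 38, 77, 66, 3790], [458, 40, 11, 30, 119], [481, 56, 31, 22, 409], [462, 80, 81, 276, 9468], [553, 99, 54, 14, 342], [533, 114, 69, 169, 5573], [361, 176, 66, 62, 2392], [277, 227, 62, 63, 2143], [267, 230, 7, 5, 29], [275, 231, 10, 7, 40], [255, 237, 25, 26, 231], [261, 239, 32, 32, 254], [515, 244, 17, 18, 78], [338, 246, 19, 20, 257], [568, 257, 21, 47, 536], [379, 270, 13, 20, 151], [273, 295, 103, 33, 1475], [560, 305, 9, 14, 68], [507, 314, 70, 50, 2068], [446, 356, 15, 12, 72], [469, 359, 74, 36, 1381]]
d0 [[294, 0, 114, 158, 7403], [411, 0, 61, 104, 3324], [504, 0, 25, 136, 429], [619, 0, 21, 156, 1285], [532, 137, 50, 74, 2761], [618, 159, 22, 34, 481], [337, 198, 70, 46, 2231], [524, 206, 86, 52, 1693], [614, 209, 16, 5, 53], [610, 218, 30, 18, 247], [260, 233, 104, 62, 2857], [633, 239, 7, 9, 42], [571, 247, 6, 16, 56], [527, 248, 35, 30, 581], [617, 253, 23, 45, 658], [268, 255, 28, 29, 211], [252, 259, 9, 21, 100], [576, 267, 10, 5, 32], [398, 274, 13, 18, 141], [538, 277, 11, 9, 51], [537, 290, 22, 21, 105], [522, 298, 41, 33, 697], [309, 303, 106, 38, 1630], [588, 305, 39, 18, 472], [558, 323, 82, 24, 1352], [526, 335, 21, 8, 91]]
```

```bash
python3 - <<'E'
from shk import *
for a,b,(x0,x1,y0,y1) in (('s0','s2',(374,400,238,285)),('d0','d2',(388,408,240,290))):
    for f in (a,b):
        im=cv2.imread(f'pics/{f}.png')[y0:y1,x0:x1].max(2);n,l,s,c=cv2.connectedComponentsWithStats((im<60).astype(np.uint8))
        print(f,[(s[i].tolist(),c[i].round(1).tolist()) for i in range(1,n) if s[i][4]>8])
E
```

```text
s0 [([7, 19, 6, 13, 36], [9.5, 24.4])]
s2 [([7, 19, 6, 13, 36], [9.5, 24.4])]
d0 [([8, 22, 3, 7, 9], [9.1, 25.1])]
d2 []
```

```bash
python3 -c "
from station import r
print(r.finish_job())"
```

```text
the job is handed in; nothing more can be done
None
```

The block is seated in the shaker's pocket with the lever closed at its stop across the tongue, and the job was handed in at about 20 s; the marker hadn't moved, but I didn't check the other bystanders individually.

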